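Send the flange ring along the bent transfer rail and lock it in

ROBOT

A 7-joint arm with a two-finger parallel gripper is mounted at the origin on the work surface. World frame = base frame: x ahead of the robot, y to its left, z up, the work surface at z = 0. Lengths are in m, angles in rad, forces in N, time in s.
With the tool pointing down it reaches from about 0.425 to 0.875 m from the base axis. Payload 4.7 kg.
Tool frame: the origin (TCP) lies midway between the tips of the shut fingers; the grasp point (between the pads) lies 19 mm behind it; z points along the fingers, y is the line along which they close (so a half turn about z gives the same grasp; the last joint's range is limited). The gripper opens to 85 mm and grips with 20 to 120 N. Pads are 22 mm wide; open, the fingers measure 114 mm over their backs; the gripper's body (76 mm by 85 mm) begins 54 mm behind the grasp point. The pads swing forward as they close: fully open they stand 13 mm farther back than shut.
Start: joints at [1.31, 0.321, -0.07, 1.45, 0.023, 1.371, -0.057], TCP at [0.176, -0.626, 0.231] pointing down, gripper open.
Joint ranges: [-2.86, 2.86], [-0.3, 2.09], [-1.38, 1.24], [0.06, 2.45], [-1.56, 4.7], [0.09, 2.05], [-2.69, 2.69]. Speed limits (rad/s): [2.57, 2.57, 3.14, 3.14, 3.14, 3.14, 3.14].

INTERFACE

Orientations are given as a 3x3 rotation matrix whose columns are the frame's x, y, z axes.
In Python, from workcell import robot gives the robot as it stands.
- The arm moves only by the tool carry_out, never from a script. Its argument "increments" is a list of rows, each an object with "twist": the turn, a rotation vector about the tool's x, y, z in degrees, a list of three; "dp": the shift along the tool's x, y, z in mm, a list of three; "grip": the finger opening in mm, from 0 to 85.4. A call has 1 to 12 rows; each row is the pose to reach, as a shift and turn from the pose commanded when the call began, along the tool's axes at that moment; what a row does not reach only later rows make up. A row lasts 1/10 s, in which the tool goes at most 50 mm and 8.59 degrees, less where a joint would pass 70% of its speed; a pose out of reach is approached as far as the arm can. A call with a gripper value outside its range is refused whole. The fingers move at their own pace and stop on an object; "grip_force" is the grip in N (left out, the last holds). Time passes only in rows, so rows that repeat a pose let the fingers close. It gives the time, the measured TCP pose, the force, the opening and the grip force at its end, in the units of the state.
- robot.get_state(): the state, without advancing time (a new reading comes with each control period).
- robot.grab_frame(name): name is "scene" or "top"; returns a dict with "color" (480x640x3 uint8, blue, green, red), "mtx" (3x3 intrinsics, pixels), "D" ([k1, k2, p1, p2, k3] as OpenCV has them; the pictures are not rectified), "position" and "attitude" of the camera in the world. Camera axes: x right, y up, looking along -z (the intrinsics and any distortion apply to the point x, -y, -z); pixel columns grow to the right and rows downward; lengths in m; the calibration is good to about 2 mm. A picture is of the moment at which its call begins. There is no depth.
- robot.close_job(): hands the job in; it is judged then, once.
The state is a dict: "time": time; "q": joint angles; "joint_velocities": joint speeds; "tau": joint torques, N m; "tcp_pos": TCP position; "orientation": TCP orientation; "force": force on the tool from outside, world axes, zero at the start; "wrist_torque": the same for the moment, N m; "gripper_width": finger opening in m; "grip_force": force on a finger pad.
Only numpy, scipy, OpenCV 4.12 (cv2) and the standard library are available. Lean on these libraries where they do the work, as an engineer would, in place of code of your own. Each camera call takes 0.05 s, during which the arm holds its last target. There are 200 camera calls.

TASK

Swing the yellow keeper on the bent transfer rail fully open by its handle, slide the brass ring along the rail round both bends until it is home against the red end stop, then swing the keeper fully closed behind it so that the ring is locked in. Leave the blue bin and the aluminium end shield beside the rail where they are.

Things in the scene. Friction and masses are not known exactly. Their poses are not given: they have to be found in the camera images.
- rail: Fixed S-bent steel bar, 12 mm thick, centre line level 150 mm over the bench, on posts at both ends. Origin on the bench, z up. In its frame (mm) the centre line runs: leg at x=50 from y=210 to 60; bend 1; short straight at y=20 from x=10 to -10; bend 2; leg at x=-50 from y=-20 to -180. End posts at (50, 230) and (-50, -200), keeper post at (-112, -110); round feet 56 mm across.
- bend1 (a point): Centre of curvature of the first 90-degree bend (centre-line radius 40 mm), rail frame (10, 60), 150 mm over the bench. Axes as the rail's.
- bend2 (a point): Centre of curvature of the second 90-degree bend (the other way, radius 40 mm), rail frame (-10, -20), 150 mm over the bench. Axes as the rail's.
- rail_start (a point): Face of the black start collar (disc 42 mm across, 10 mm thick, towards +y) on the bar's centre line, rail frame (50, 195). Axes as the rail's; the ring goes off to -y.
- rail_stop (a point): Face of the red end stop (disc 42 mm across, 12 mm thick) on the bar's centre line, rail frame (-50, -160). Axes as the rail's; y points back upstream along the last leg. With the ring home its centre is 9 mm from this face along y.
- ring: Loose brass flange ring, 92 mm outside, 56 mm bore, 18 mm thick, about 0.45 kg, threaded on the bar and hanging from it, at first on the start leg. Origin at its centre, y along its bore. Hanging, its centre is 22 mm below the bar's centre line and its top 24 mm above it, 18 mm over the bar's upper side: a fingertip just above the bar can push it there. Slides and swings easily.
- keeper (a joint): Angle (rad) of the yellow keeper arm, turning level on an upright pivot beside the last leg. 0 = fully closed at its limit, square across the rail just above the bar; grows counter-clockwise from above, away from the red stop, to 1.6 = fully open at its limit, about parallel to the leg, clear of the ring. Stays where left; about 1 N at the handle moves it.
- keeper_handle (a point): Keeper's upright black round handle, 20 mm across, 92 mm from the pivot; this point is on its axis 198 mm over the bench. It stands from the arm's top (176 mm over the bench) to 220 mm. The arm is 12 mm wide, 160 to 176 mm over the bench, and ends 6 mm past the handle's axis.
- keeper_pivot (a point): Keeper's pivot axis at the arm's mid height, 168 mm over the bench; rail frame (-112, -110).
- blue_bin: Bystander: open blue plastic parts bin, 100 x 70 x 50 mm, origin under its centre, standing near the start leg on the robot side of the rail.
- end_shield: Bystander: round aluminium motor end shield, 80 mm across, 34 mm high, lying flat near the final leg, on the far side of the rail.
There are look-alikes about, which are no part of the job. What is meant by the ring is not orange, pink or purple, and is the smaller of those in its own colour.

How it is judged:
On the way, in this order (a step that is already met when the one before it is completed fails the run):
1. the keeper is swung open (value of joint keeper above 1.25 rad), for 0.2 s.
2. the ring is home against the red stop, with the keeper still open (y of ring in the frame of rail_stop between 0 and 0.018 m and horizontal distance between ring and rail_stop below 0.03 m and value of joint keeper above 0.6 rad), for 0.2 s.
3. the keeper is closed behind the ring (y of ring in the frame of rail_stop between 0 and 0.018 m and horizontal distance between ring and rail_stop below 0.03 m and value of joint keeper below 0.12 rad), for 0.2 s.
At the end, for the whole second after the job is handed in: The ring hangs on the last leg against the red stop (its centre within 18 mm of the stop's face along the rail, where touching is 9 mm; within 30 mm sideways), at rest (under 30 mm/s), and the keeper is closed behind it (under 0.12 rad) (all of step 3 and linear speed of ring below 0.03 m/s).
It fails at once if the blue bin or the end shield is pushed more than 30 mm from its place (distance of any of blue_bin, end_shield from where it was at the start of the episode above 0.03 m).
It also fails if it takes over 70 s, if anything falls off the work surface, if the arm or the gripper's body presses on something with over 40 N, if the wrist force passes 120 N, or if a joint passes its speed limit or range.

## Working session

There is one attempt and no reset: what is moved stays moved. The work goes in short steps, Python scripts to look and compute and a tool call to move; the robot and the scene stay as the last step left them, time stands still between calls to the robot, and variables do not carry over. Pictures are saved under pics/ and viewed, at most 13 in all, crops included, and the job is handed in when it is done.

Besides the shell and the picture viewer there is one more tool, called after "Emit:" as name(argument=value, ...) on one line, values as JSON. carry_out: Moves the arm, as the interface text tells. Its arguments: {"type":"object","properties":{"increments":{"type":"array","items":{"type":"object","properties":{"twist":{"type":"array","items":{"type":"number"}},"dp":{"type":"array","items":{"type":"number"}},"grip":{"type":"number"}}}},"grip_force":{"type":"number"}},"required":["increments"]}

```bash
mkdir -p pics; python3 - <<'E'
from workcell import robot
import cv2,numpy as np
for n in("scene","top"):
    f=robot.grab_frame(n); cv2.imwrite(f"pics/{n}0.png",f["color"])
    np.savez(f"{n}0.npz",**{k:np.array(v) for k,v in f.items()})
    print(n,np.round(f["mtx"],1).tolist(),f["D"],f["position"],np.round(f["attitude"],4).tolist())
s=robot.get_state();print(s["time"],s["tcp_pos"],np.round(s["orientation"],3).tolist(),s["gripper_width"])
E
```

```text
scene [[547.0, 0.0, 320.5], [0.0, 547.0, 229.9], [0.0, 0.0, 1.0]] [0.04699432 0.         0.         0.         0.        ] [ 1.24381411 -0.57176574  0.73451525] [[0.6826, -0.3974, 0.6133], [0.7306, 0.3488, -0.587], [0.0194, 0.8488, 0.5284]]
top [[517.0, 0.0, 319.7], [0.0, 517.0, 231.9], [0.0, 0.0, 1.0]] [-0.08591031  0.          0.          0.          0.        ] [0.32803813 0.07799048 1.13998137] [[0.0113, 0.982, -0.1888], [-0.9999, 0.0094, -0.0112], [-0.0092, 0.1889, 0.982]]
0.1 [ 0.17619371 -0.62516552  0.23034857] [[0.962, 0.271, -0.001], [0.271, -0.962, 0.002], [-0.0, -0.002, -1.0]] 0.08531106596237868
```

View pics/scene0.png

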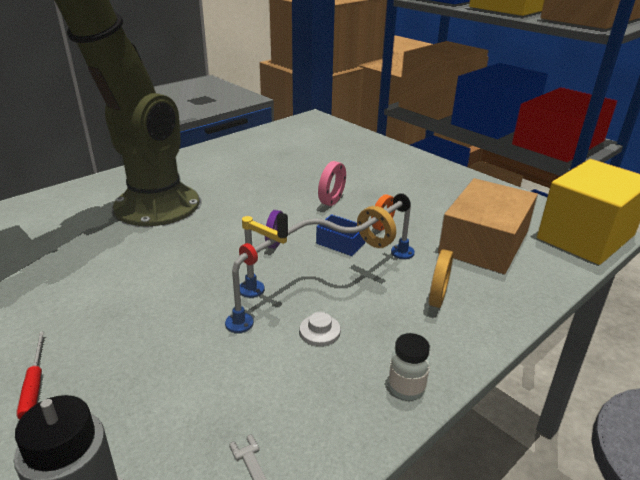

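View pics/top0.png

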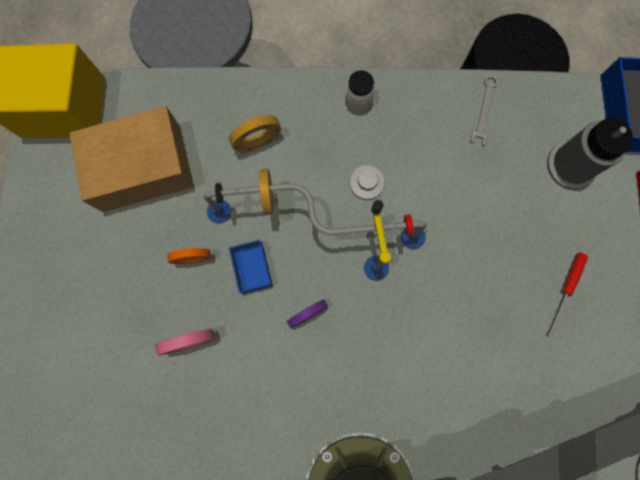

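The top view shows the start collar at (218,190), the brass ring on the bar at (265,190), the red stop at (408,225), the keeper pivot at (385,257) and its handle at (377,208). In the scene view these are the collar (402,203), stop (248,254), pivot (247,222) and handle (282,227). I'll fit the rail pose from both views.

```bash
cat > h.py <<'E'
import numpy as np,cv2
from scipy.optimize import least_squares
def proj(f,P):
    R=np.array(f["attitude"])@np.diag([1,-1,-1.]); t=np.array(f["position"])
    Q=(np.atleast_2d(P)-t)@R
    return cv2.projectPoints(Q.reshape(-1,1,3),np.zeros(3),np.zeros(3),np.array(f["mtx"]),np.array(f["D"]).astype(float))[0][:,0]
def r2w(p,P):
    P=np.atleast_2d(P).astype(float); c,s=np.cos(p[2]),np.sin(p[2])
    return np.c_[p[0]+c*P[:,0]-s*P[:,1],p[1]+s*P[:,0]+c*P[:,1],P[:,2]]
def line():
    a=np.linspace(0,np.pi/2,15)
    b1=np.c_[10+40*np.cos(a),60-40*np.sin(a)]
    b2=np.c_[-10-40*np.sin(a),-20+40*np.cos(a)]
    L=np.r_[np.c_[np.full(20,50),np.linspace(195,60,20)],b1,b2,np.c_[np.full(20,-50),np.linspace(-20,-160,20)]]
    return np.c_[L,np.full(len(L),150)]/1000
E
cat > fit.py <<'E'
from h import *
T=np.load("top0.npz");S=np.load("scene0.npz")
pts=[((50,200,150),(218,191),(402,203)),((-50,-166,150),(408.5,225),(248,254)),((50,230,3),(219,212),(403,251)),((-50,-200,3),(413,237),(239,321)),((-112,-110,3),(376,268),(252,288))]
P=np.array([a[0] for a in pts])/1e3; t=np.array([a[1] for a in pts]);s=np.array([a[2] for a in pts])
def hand(p):
    return np.array([[-.112+.092*np.cos(p[3]),-.110+.092*np.sin(p[3]),.220]])
def res(p):
    W=r2w(p,P);H=r2w(p,hand(p))
    return np.r_[(proj(T,W)-t).ravel(),(proj(S,W)-s).ravel(),(proj(T,H)-(378,207)).ravel(),(proj(S,H)-(282,215)).ravel()]
best=min((least_squares(res,[.6,.1,y,.1],loss="soft_l1") for y in np.arange(-3,3.2,.7)),key=lambda r:r.cost)
p=best.x;print(p,best.cost);print(np.round(best.fun.reshape(-1,2),1).tolist())
np.save("p.npy",p)
ims=[]
for f in(T,S):
    im=cv2.resize(f["color"],None,fx=3,fy=3,interpolation=cv2.INTER_CUBIC)
    for q in proj(f,r2w(p,line())): cv2.circle(im,tuple(int(v) for v in q*3+1),2,(255,0,255),-1)
    for q in proj(f,np.r_[r2w(p,P),r2w(p,hand(p))]): cv2.circle(im,tuple(int(v) for v in q*3+1),3,(0,255,0),-1)
    ims.append(im)
cv2.imwrite("pics/fit.png",np.vstack([ims[0][480:840,570:1320],ims[1][540:1000,640:1390]])[:, :800] if 0 else cv2.resize(np.vstack([ims[0][500:830,580:1330],ims[1][550:1000,640:1390]]),(576,600)))
print("ring axis stuff", r2w(p,[[.05,.195,.15],[-.05,-.16,.15],[-.112,-.11,.168]]),r2w(p,hand(p)))
E
python3 fit.py
```

```text
[0.56828893 0.0877148  0.09740624 0.07150119] 8.058453480648348
[[0.6, 0.4], [-1.0, -0.5], [-0.5, -2.3], [-0.8, -0.4], [-0.8, -0.4], [-0.5, -0.9], [-0.6, -0.9], [-0.4, 0.6], [-0.8, 0.5], [-1.2, -0.3], [-0.2, -3.1], [-0.6, -0.8]]
ring axis stuff [[ 0.59908772  0.28665307  0.15      ]
 [ 0.5340863  -0.07638938  0.15      ]
 [ 0.46751758 -0.03265603  0.168     ]] [[ 0.55820833 -0.01719033  0.22      ]]
```

View pics/fit.png

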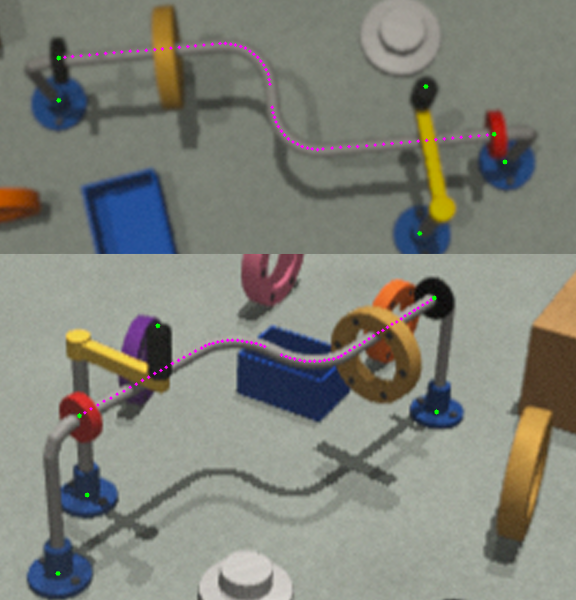

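```bash
cat > plan.py <<'E'
from h import *
from workcell import robot
p=np.load("p.npy")
def plan(tg,worldframe=False):
    "targets: rail-frame mm x,y,z and tool-x heading deg (rail frame) -> dp mm, twist z deg"
    s=robot.get_state();R=np.array(s["orientation"]);t=np.array(s["tcp_pos"])
    yaw=np.degrees(np.arctan2(R[1,0],R[0,0]))
    c,sn=np.cos(p[2]),np.sin(p[2]);d=t[:2]-p[:2]
    print("t",round(s["time"],2),"rail",np.round(1e3*np.r_[c*d[0]+sn*d[1],-sn*d[0]+c*d[1],t[2]],1),"yaw",round(yaw-np.degrees(p[2]),1),"F",np.round(s["force"],1),"w",round(1e3*s["gripper_width"],1), "tilt",np.round(R[:,2],3))
    for x,y,z,h in tg:
        w=r2w(p,[x/1e3,y/1e3,z/1e3])[0]
        dy=(h+np.degrees(p[2])-yaw+180)%360-180
        print(np.round(R.T@(w-t)*1e3).astype(int).tolist(),[0,0,int(round(-dy))])
def K(th,z,off=0): # handle position at keeper angle th, tool x radial
    return (-112+92*np.cos(th),-110+92*np.sin(th),z,np.degrees(th)+off)
E
python3 -c "
from plan import *
plan([K(.07,290),K(.07,183)])"
```

```text
t 0.1 rail [-459.6 -671.4  230.3] yaw 10.2 F [ 0.4  0.1 -0.3] w 85.3 tilt [-0.001  0.002 -1.   ]
[533, -481, -59] [0, 0, 6]
[533, -481, 48] [0, 0, 6]
```

Emit:
carry_out(increments=[{"dp": [0,0,-50],"twist": [0,0,0],"grip": 60},{"dp": [30,-25,-60],"twist": [0,0,0],"grip": 60},{"dp": [533,-481,-60],"twist": [0,0,6],"grip": 60},{"dp": [533,-481,-60],"twist": [0,0,6],"grip": 60},{"dp": [533,-481,-60],"twist": [0,0,6],"grip": 60},{"dp": [533,-481,-60],"twist": [0,0,6],"grip": 60},{"dp": [533,-481,-60],"twist": [0,0,6],"grip": 60},{"dp": [533,-481,-60],"twist": [0,0,6],"grip": 60},{"dp": [533,-481,-60],"twist": [0,0,6],"grip": 60},{"dp": [533,-481,-60],"twist": [0,0,6],"grip": 60},{"dp": [533,-481,-60],"twist": [0,0,6],"grip": 60},{"dp": [533,-481,-60],"twist": [0,0,6],"grip": 60}])

```text
time: 1.3
tcp_pos: [0.4643, -0.1678, 0.2912]
orientation: [[0.986, 0.169, -0.0], [0.169, -0.986, -0.001], [-0.0, 0.0, -1.0]]
force: [0.7, -0.4, -0.2]
gripper_width: 0.0601
grip_force: 0.0
```

```bash
python3 -c "
from plan import *
plan([K(.07,290),K(.07,183)])"
```

```text
t 1.3 rail [-128.3 -244.2  291.2] yaw 4.2 F [ 0.7 -0.4 -0.2] w 60.1 tilt [-0.    -0.001 -1.   ]
[118, -132, 1] [0, 0, 0]
[118, -132, 108] [0, 0, 0]
```

Emit:
carry_out(increments=[{"dp": [118,-132,0],"twist": [0,0,0],"grip": 60},{"dp": [118,-132,0],"twist": [0,0,0],"grip": 60},{"dp": [118,-132,0],"twist": [0,0,0],"grip": 60},{"dp": [118,-132,0],"twist": [0,0,0],"grip": 60},{"dp": [118,-132,0],"twist": [0,0,0],"grip": 60},{"dp": [118,-132,0],"twist": [0,0,0],"grip": 60},{"dp": [118,-132,0],"twist": [0,0,0],"grip": 60}])

```text
time: 2.0
tcp_pos: [0.5573, -0.0215, 0.2909]
orientation: [[0.986, 0.167, -0.001], [0.167, -0.986, -0.001], [-0.001, 0.001, -1.0]]
force: [-0.3, 0.2, 0.5]
gripper_width: 0.0599
grip_force: 0.0
```

```bash
python3 -c "
from plan import *
plan([K(.07,290),K(.07,183)])"
```

```text
t 2.0 rail [ -21.6 -107.6  290.9] yaw 4.0 F [-0.3  0.2  0.5] w 59.9 tilt [-0.001 -0.001 -1.   ]
[2, -4, 1] [0, 0, 0]
[2, -4, 108] [0, 0, 0]
```

Within tolerance; descend, then close to a loose cage (26 mm).

Emit:
carry_out(increments=[{"dp": [2,-4,40],"twist": [0,0,0],"grip": 60},{"dp": [2,-4,75],"twist": [0,0,0],"grip": 60},{"dp": [2,-4,95],"twist": [0,0,0],"grip": 60},{"dp": [2,-4,107],"twist": [0,0,0],"grip": 60},{"dp": [2,-4,107],"twist": [0,0,0],"grip": 26},{"dp": [2,-4,107],"twist": [0,0,0],"grip": 26},{"dp": [2,-4,107],"twist": [0,0,0],"grip": 26},{"dp": [2,-4,107],"twist": [0,0,0],"grip": 26},{"dp": [2,-4,107],"twist": [0,0,0],"grip": 26}], grip_force=20)

```text
time: 2.9
tcp_pos: [0.5596, -0.0153, 0.1851]
orientation: [[0.986, 0.169, 0.001], [0.169, -0.986, -0.0], [0.001, 0.001, -1.0]]
force: [0.4, -0.2, -0.2]
gripper_width: 0.0262
grip_force: 0.0
```

```bash
python3 -c "
from plan import *
plan([K(t,183) for t in np.linspace(.07,1.63,15)])
from workcell import robot
cv2.imwrite('pics/a.png',robot.grab_frame('scene')['color'][160:360,180:440])
cv2.imwrite('pics/a.png',cv2.resize(cv2.imread('pics/a.png'),None,fx=2.5,fy=2.5))"
```

```text
t 2.9 rail [ -18.7 -101.7  185.1] yaw 4.2 F [ 0.4 -0.2 -0.2] w 26.2 tilt [ 0.001 -0.    -1.   ]
[-2, 2, 2] [0, 0, 0]
[-2, -8, 2] [0, 0, -6]
[-4, -19, 2] [0, 0, -13]
[-7, -28, 2] [0, 0, -19]
[-11, -38, 2] [0, 0, -25]
[-15, -47, 2] [0, 0, -32]
[-21, -55, 2] [0, 0, -38]
[-28, -63, 2] [0, 0, -45]
[-36, -70, 2] [0, 0, -51]
[-44, -76, 2] [0, 0, -57]
[-53, -81, 2] [0, 0, -64]
[-62, -85, 2] [0, 0, -70]
[-72, -88, 2] [0, 0, -76]
[-82, -90, 2] [0, 0, -83]
[-92, -90, 2] [0, 0, -89]
```

View pics/a.png

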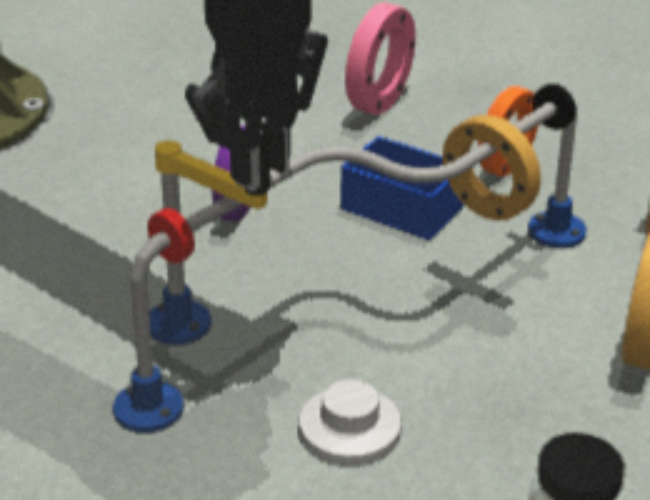

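The handle, at crop (258,170), sits between the two fingertips. Now I'll swing the keeper open.

Emit:
carry_out(increments=[{"dp": [-2,-8,0],"twist": [0,0,-6],"grip": 26},{"dp": [-4,-19,0],"twist": [0,0,-13],"grip": 26},{"dp": [-7,-28,0],"twist": [0,0,-19],"grip": 26},{"dp": [-11,-38,0],"twist": [0,0,-25],"grip": 26},{"dp": [-15,-47,0],"twist": [0,0,-32],"grip": 26},{"dp": [-21,-55,0],"twist": [0,0,-38],"grip": 26},{"dp": [-28,-63,0],"twist": [0,0,-45],"grip": 26},{"dp": [-36,-70,0],"twist": [0,0,-51],"grip": 26},{"dp": [-44,-76,0],"twist": [0,0,-57],"grip": 26},{"dp": [-53,-81,0],"twist": [0,0,-64],"grip": 26},{"dp": [-62,-85,0],"twist": [0,0,-70],"grip": 26},{"dp": [-72,-88,0],"twist": [0,0,-76],"grip": 26}])

```text
time: 4.15
tcp_pos: [0.4733, 0.0594, 0.1846]
orientation: [[0.069, 0.998, 0.001], [0.998, -0.069, -0.0], [-0.0, 0.001, -1.0]]
force: [0.2, -0.5, -0.5]
gripper_width: 0.0258
grip_force: 0.5
```

```bash
python3 -c "
from plan import *
plan([K(t,185) for t in (1.5,1.58,1.66)])"
```

```text
t 4.15 rail [-97.3 -18.9 184.6] yaw 80.4 F [ 0.2 -0.5 -0.5] w 25.8 tilt [ 0.001 -0.    -1.   ]
[-1, -8, 0] [0, 0, -6]
[-2, -16, 0] [0, 0, -10]
[-3, -23, 0] [0, 0, -15]
```

Emit:
carry_out(increments=[{"dp": [-1,-8,0],"twist": [0,0,-6],"grip": 26},{"dp": [-2,-16,0],"twist": [0,0,-10],"grip": 26},{"dp": [-3,-21,0],"twist": [0,0,-14],"grip": 26},{"dp": [-3,-21,0],"twist": [0,0,-14],"grip": 26},{"dp": [-3,-21,0],"twist": [0,0,-14],"grip": 26}])

```text
time: 4.65
tcp_pos: [0.4522, 0.0578, 0.1845]
orientation: [[-0.168, 0.986, 0.0], [0.986, 0.168, -0.0], [-0.001, 0.0, -1.0]]
force: [-0.4, 0.6, -0.7]
gripper_width: 0.0257
grip_force: 0.0
```

```bash
python3 -c "
from plan import *
plan([K(1.6,185)])
from workcell import robot
f=robot.grab_frame('top');cv2.imwrite('pics/b.png',cv2.resize(f['color'][140:300,180:440],None,fx=3,fy=3,interpolation=cv2.INTER_CUBIC))
f=robot.grab_frame('scene');np.savez('s1.npz',**f)"
```

```text
t 4.65 rail [-118.4  -18.5  184.5] yaw 94.1 F [-0.4  0.6 -0.7] w 25.7 tilt [ 0. -0. -1.]
[0, 4, 0] [0, 0, 2]
```

View pics/b.png

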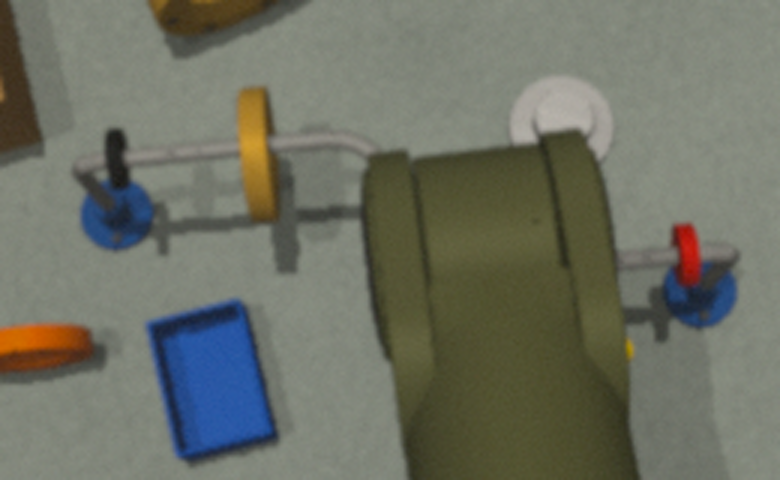

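Emit:
carry_out(increments=[{"dp": [0,4,0],"twist": [0,0,0],"grip": 60},{"dp": [0,4,0],"twist": [0,0,0],"grip": 60},{"dp": [0,4,0],"twist": [0,0,0],"grip": 60},{"dp": [0,4,-40],"twist": [0,0,0],"grip": 60},{"dp": [0,4,-80],"twist": [0,0,0],"grip": 60},{"dp": [0,4,-80],"twist": [0,0,0],"grip": 60}])

```text
time: 5.35
tcp_pos: [0.459, 0.059, 0.2692]
orientation: [[-0.169, 0.986, 0.009], [0.986, 0.169, -0.001], [-0.002, 0.008, -1.0]]
force: [1.1, 0.2, 0.4]
gripper_width: 0.06
grip_force: 0.0
```

```bash
python3 -c "
from plan import *
T=np.load('top0.npz');S=np.load('scene0.npz')
for y in range(130,165,4):
    W=r2w(p,[.05,y/1e3,.128]); print(y,proj(T,W).round(1),proj(S,W).round(1))
plan([(50,145,265,0),(50,145,265,180)])"
```

```text
130 [[255.  191.2]] [[382.  222.6]]
134 [[253.  191.4]] [[383.1 221.9]]
138 [[251.1 191.6]] [[384.2 221.2]]
142 [[249.1 191.8]] [[385.3 220.5]]
146 [[247.1 191.9]] [[386.4 219.8]]
150 [[245.2 192.1]] [[387.5 219.1]]
154 [[243.2 192.3]] [[388.5 218.4]]
158 [[241.3 192.4]] [[389.6 217.7]]
162 [[239.3 192.6]] [[390.6 217.1]]
t 5.35 rail [-111.6  -18.   269.2] yaw 94.2 F [1.1 0.2 0.4] w 60.0 tilt [ 0.009 -0.001 -1.   ]
[151, 173, 5] [0, 0, 94]
[151, 173, 5] [0, 0, -86]
```

Both views put the ring at rail y ≈ 110. I'll move above it with heading 180.

```bash
python3 -c "
from plan import *
plan([(50,110,265,180)])
from workcell import robot
f=robot.grab_frame('scene');np.savez('s1.npz',**f)"
```

```text
t 5.35 rail [-111.6  -18.   269.2] yaw 94.2 F [1.1 0.2 0.4] w 60.0 tilt [ 0.009 -0.001 -1.   ]
[116, 170, 5] [0, 0, -86]
```

Emit:
carry_out(increments=[{"dp": [15,17,0],"twist": [0,0,-8],"grip": 60},{"dp": [30,33,0],"twist": [0,0,-16],"grip": 60},{"dp": [45,50,0],"twist": [0,0,-24],"grip": 60},{"dp": [60,66,0],"twist": [0,0,-32],"grip": 60},{"dp": [75,83,0],"twist": [0,0,-40],"grip": 60},{"dp": [90,100,0],"twist": [0,0,-48],"grip": 60},{"dp": [105,120,0],"twist": [0,0,-56],"grip": 60},{"dp": [116,140,0],"twist": [0,0,-64],"grip": 60},{"dp": [116,160,0],"twist": [0,0,-72],"grip": 60},{"dp": [116,173,0],"twist": [0,0,-80],"grip": 60},{"dp": [116,173,0],"twist": [0,0,-86],"grip": 60},{"dp": [116,173,0],"twist": [0,0,-86],"grip": 60}])

```text
time: 6.6
tcp_pos: [0.6065, 0.2022, 0.2623]
orientation: [[-0.995, -0.101, -0.003], [-0.101, 0.995, 0.0], [0.003, 0.001, -1.0]]
force: [-0.2, 0.2, -0.2]
gripper_width: 0.0597
grip_force: 0.0
```

```bash
python3 -c "
from plan import *
plan([(50,110,265,180),(50,110,160,180)])
from workcell import robot
f=robot.grab_frame('scene');np.savez('s1.npz',**f)
a=cv2.resize(f['color'][140:360,190:450],None,fx=2.4,fy=2.4,interpolation=cv2.INTER_CUBIC)
for th in (1.25,1.6):
  for c,rr in (((0,255,0),92),((0,255,255),50)):
    q=proj(f,r2w(p,[-.112+rr/1e3*np.cos(th),-.11+rr/1e3*np.sin(th),.176]))[0]
    cv2.circle(a,(int((q[0]-190)*2.4),int((q[1]-140)*2.4)),3,c if th>1.5 else (255,0,255),-1)
cv2.imwrite('pics/c.png',a)"
```

```text
t 6.6 rail [ 49.2 110.2 262.3] yaw -179.8 F [-0.2  0.2 -0.2] w 59.7 tilt [-0.003  0.    -1.   ]
[-1, 0, -3] [0, 0, 0]
[-1, 0, 102] [0, 0, 0]
```

View pics/c.png

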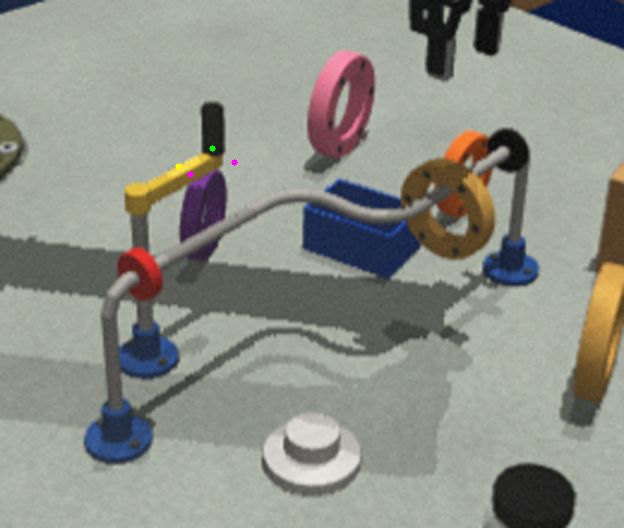

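The keeper is fully open: the handle base is at crop (212,150), on the 1.6 rad marker. The ring hangs at crop (450,208), below the fingers. I'll descend and grip its top.

Emit:
carry_out(increments=[{"dp": [-1,0,40],"twist": [0,0,0],"grip": 60},{"dp": [-1,0,75],"twist": [0,0,0],"grip": 60},{"dp": [-1,0,92],"twist": [0,0,0],"grip": 55},{"dp": [-1,0,101],"twist": [0,0,0],"grip": 45},{"dp": [-1,0,101],"twist": [0,0,0],"grip": 30},{"dp": [-1,0,101],"twist": [0,0,0],"grip": 10},{"dp": [-1,0,101],"twist": [0,0,0],"grip": 10},{"dp": [-1,0,101],"twist": [0,0,0],"grip": 10},{"dp": [-1,0,101],"twist": [0,0,0],"grip": 10},{"dp": [-1,0,101],"twist": [0,0,0],"grip": 10}], grip_force=50)

```text
time: 7.65
tcp_pos: [0.6087, 0.2026, 0.1647]
orientation: [[-0.995, -0.1, 0.002], [-0.1, 0.995, 0.001], [-0.002, 0.0, -1.0]]
force: [0.1, 0.7, 6.2]
gripper_width: 0.0165
grip_force: 52.3
```

```bash
cat >> plan.py <<'E'
def path(s,z=172): # arc length s mm from (50,60); negative upstream
    A=20*np.pi
    if s<0: return (50,60-s,z,180)
    if s<A: a=s/40; return (10+40*np.cos(a),60-40*np.sin(a),z,180-np.degrees(a))
    s-=A
    if s<20: return (10-s,20,z,90)
    s-=20
    if s<A: a=s/40; return (-10-40*np.sin(a),-20+40*np.cos(a),z,90+np.degrees(a))
    return (-50,-20-(s-A),z,180)
E
python3 -c "
from plan import *
plan([path(-50,172),path(-25),path(0),*[path(s) for s in range(10,92,10)]])"
```

```text
t 7.65 rail [ 51.4 110.4 164.7] yaw -179.8 F [0.1 0.7 6.2] w 16.5 tilt [ 0.002  0.001 -1.   ]
[1, 0, -7] [0, 0, 0]
[1, -25, -7] [0, 0, 0]
[2, -50, -7] [0, 0, 0]
[3, -60, -7] [0, 0, 14]
[6, -70, -7] [0, 0, 29]
[12, -78, -7] [0, 0, 43]
[20, -84, -7] [0, 0, 57]
[29, -88, -7] [0, 0, 72]
[39, -90, -7] [0, 0, 86]
[49, -90, -7] [0, 0, 90]
[59, -90, -7] [0, 0, 90]
[69, -91, -8] [0, 0, 80]
```

Emit:
carry_out(increments=[{"dp": [1,0,-5],"twist": [0,0,0],"grip": 10},{"dp": [1,0,-12],"twist": [0,0,0],"grip": 10},{"dp": [1,0,-12],"twist": [0,0,0],"grip": 10},{"dp": [1,-15,-12],"twist": [0,0,0],"grip": 10},{"dp": [1,-30,-12],"twist": [0,0,0],"grip": 10},{"dp": [1,-44,-12],"twist": [0,0,0],"grip": 10},{"dp": [1,-50,-12],"twist": [0,0,0],"grip": 10},{"dp": [1,-50,-12],"twist": [0,0,0],"grip": 10}])

```text
time: 8.45
tcp_pos: [0.6125, 0.1497, 0.1749]
orientation: [[-0.995, -0.097, -0.0], [-0.097, 0.995, -0.001], [0.0, -0.001, -1.0]]
force: [-0.4, 0.2, -4.5]
gripper_width: 0.0163
grip_force: 51.2
```

```bash
python3 -c "
from plan import *
plan([path(s) for s in np.arange(1,12)*5.4])
from workcell import robot
f=robot.grab_frame('scene')
a=cv2.resize(f['color'][140:300,270:470],None,fx=3,fy=3,interpolation=cv2.INTER_CUBIC)
cv2.imwrite('pics/d.png',a)"
```

```text
t 8.45 rail [ 50.   57.4 174.9] yaw -180.0 F [-0.4  0.2 -4.5] w 16.3 tilt [-0.    -0.001 -1.   ]
[0, -3, 3] [0, 0, 8]
[1, -8, 3] [0, 0, 15]
[3, -13, 3] [0, 0, 23]
[6, -18, 3] [0, 0, 31]
[9, -22, 3] [0, 0, 39]
[12, -26, 3] [0, 0, 46]
[17, -30, 3] [0, 0, 54]
[21, -33, 3] [0, 0, 62]
[26, -35, 3] [0, 0, 70]
[31, -36, 3] [0, 0, 77]
[37, -37, 3] [0, 0, 85]
```

View pics/d.png

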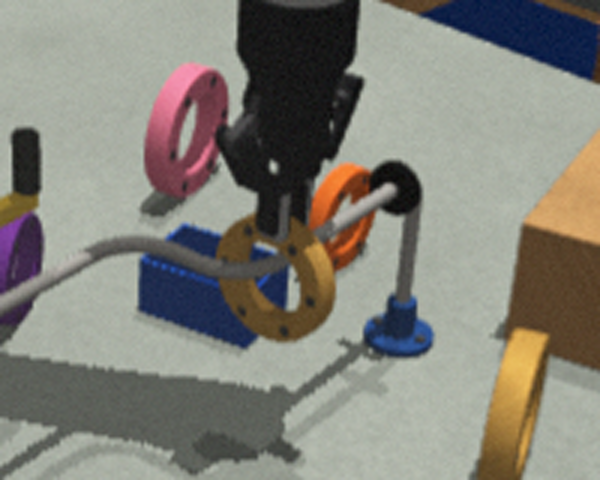

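The ring, at crop (277,275), is held clear of the bar, and the measured weight of 4.5 N agrees. Now bend 1.

Emit:
carry_out(increments=[{"dp": [0,-3,0],"twist": [0,0,8],"grip": 10},{"dp": [1,-8,0],"twist": [0,0,15],"grip": 10},{"dp": [3,-13,0],"twist": [0,0,23],"grip": 10},{"dp": [6,-18,0],"twist": [0,0,31],"grip": 10},{"dp": [9,-22,0],"twist": [0,0,39],"grip": 10},{"dp": [12,-26,0],"twist": [0,0,46],"grip": 10},{"dp": [17,-30,0],"twist": [0,0,54],"grip": 10},{"dp": [21,-33,0],"twist": [0,0,62],"grip": 10},{"dp": [26,-35,0],"twist": [0,0,70],"grip": 10},{"dp": [31,-36,0],"twist": [0,0,77],"grip": 10},{"dp": [37,-37,0],"twist": [0,0,85],"grip": 10},{"dp": [37,-37,0],"twist": [0,0,85],"grip": 10}])

```text
time: 9.7
tcp_pos: [0.5779, 0.113, 0.1754]
orientation: [[-0.188, 0.982, -0.0], [0.982, 0.188, -0.0], [-0.0, -0.0, -1.0]]
force: [0.3, 0.4, -3.6]
gripper_width: 0.0164
grip_force: 51.2
```

```bash
python3 -c "
from plan import *
plan([path(s,174) for s in [68,80,88,*(np.arange(1,10)*5.4+83)]])"
```

```text
t 9.7 rail [ 12.   24.2 175.4] yaw 95.3 F [ 0.3  0.4 -3.6] w 16.4 tilt [-0. -0. -1.]
[-4, -8, 1] [0, 0, 5]
[-2, -19, 1] [0, 0, 5]
[-2, -27, 1] [0, 0, -2]
[-2, -28, 1] [0, 0, -3]
[-3, -33, 1] [0, 0, -10]
[-4, -38, 1] [0, 0, -18]
[-6, -43, 1] [0, 0, -26]
[-9, -48, 1] [0, 0, -34]
[-12, -52, 1] [0, 0, -41]
[-16, -56, 1] [0, 0, -49]
[-20, -59, 1] [0, 0, -57]
[-25, -62, 1] [0, 0, -65]
```

Emit:
carry_out(increments=[{"dp": [-4,-8,0],"twist": [0,0,5],"grip": 10},{"dp": [-2,-19,0],"twist": [0,0,5],"grip": 10},{"dp": [-2,-27,0],"twist": [0,0,-2],"grip": 10},{"dp": [-3,-33,0],"twist": [0,0,-10],"grip": 10},{"dp": [-4,-38,0],"twist": [0,0,-18],"grip": 10},{"dp": [-6,-43,0],"twist": [0,0,-26],"grip": 10},{"dp": [-9,-48,0],"twist": [0,0,-34],"grip": 10},{"dp": [-12,-52,0],"twist": [0,0,-41],"grip": 10},{"dp": [-16,-56,0],"twist": [0,0,-49],"grip": 10},{"dp": [-20,-59,0],"twist": [0,0,-57],"grip": 10},{"dp": [-25,-62,0],"twist": [0,0,-65],"grip": 10},{"dp": [-25,-62,0],"twist": [0,0,-65],"grip": 10}])

```text
time: 10.9
tcp_pos: [0.522, 0.0755, 0.1752]
orientation: [[-0.97, 0.243, -0.0], [0.243, 0.97, -0.001], [-0.0, -0.001, -1.0]]
force: [0.3, -0.2, -3.9]
gripper_width: 0.0161
grip_force: 51.2
```

```bash
python3 -c "
from plan import *
plan([path(s,174) for s in [138,146,156,175,200,220]])"
```

```text
t 10.9 rail [-47.3  -7.7 175.2] yaw 160.4 F [ 0.3 -0.2 -3.9] w 16.1 tilt [-0.    -0.001 -1.   ]
[0, -5, 1] [0, 0, -9]
[-2, -13, 1] [0, 0, -20]
[-5, -22, 1] [0, 0, -20]
[-11, -40, 1] [0, 0, -20]
[-20, -64, 1] [0, 0, -20]
[-27, -83, 1] [0, 0, -20]
```

Emit:
carry_out(increments=[{"dp": [0,-5,0],"twist": [0,0,-8],"grip": 10},{"dp": [-2,-13,0],"twist": [0,0,-15],"grip": 10},{"dp": [-5,-22,0],"twist": [0,0,-20],"grip": 10},{"dp": [-11,-40,0],"twist": [0,0,-20],"grip": 10},{"dp": [-18,-60,0],"twist": [0,0,-20],"grip": 10},{"dp": [-25,-78,0],"twist": [0,0,-20],"grip": 10},{"dp": [-32,-95,0],"twist": [0,0,-20],"grip": 10},{"dp": [-32,-95,0],"twist": [0,0,-20],"grip": 10},{"dp": [-32,-95,8],"twist": [0,0,-20],"grip": 10},{"dp": [-32,-95,10],"twist": [0,0,-20],"grip": 10},{"dp": [-32,-95,10],"twist": [0,0,-20],"grip": 10}])

```text
time: 12.0
tcp_pos: [0.5299, -0.0228, 0.1651]
orientation: [[-0.995, -0.102, -0.0], [-0.102, 0.995, 0.0], [0.0, 0.001, -1.0]]
force: [0.1, 0.4, -3.2]
gripper_width: 0.0162
grip_force: 51.2
```

```bash
python3 -c "
from plan import *
plan([(-50,-107,164,180),(-50,-107,230,180),(-50,-70,230,180),(-50,-70,164,180)])"
```

```text
t 12.0 rail [ -48.9 -106.2  165.1] yaw -179.7 F [ 0.1  0.4 -3.2] w 16.2 tilt [-0.  0. -1.]
[1, -1, 1] [0, 0, 0]
[1, -1, -65] [0, 0, 0]
[1, 36, -65] [0, 0, 0]
[1, 36, 1] [0, 0, 0]
```

Emit:
carry_out(increments=[{"dp": [1,0,0],"twist": [0,0,0],"grip": 36},{"dp": [1,0,0],"twist": [0,0,0],"grip": 36},{"dp": [1,0,0],"twist": [0,0,0],"grip": 36},{"dp": [1,0,-20],"twist": [0,0,0],"grip": 36},{"dp": [1,0,-50],"twist": [0,0,0],"grip": 36},{"dp": [1,20,-50],"twist": [0,0,0],"grip": 0},{"dp": [1,44,-50],"twist": [0,0,0],"grip": 0},{"dp": [1,44,-50],"twist": [0,0,0],"grip": 0},{"dp": [1,44,-30],"twist": [0,0,0],"grip": 0},{"dp": [1,44,-10],"twist": [0,0,0],"grip": 0},{"dp": [1,44,1],"twist": [0,0,0],"grip": 0},{"dp": [1,44,1],"twist": [0,0,0],"grip": 0}])

```text
time: 13.2
tcp_pos: [0.5238, 0.0189, 0.1629]
orientation: [[-0.995, -0.1, -0.003], [-0.1, 0.995, 0.0], [0.003, 0.001, -1.0]]
force: [-0.3, -0.4, -0.1]
gripper_width: -0.0002
grip_force: 0.0
```

```bash
python3 -c "
from plan import *
plan([(-50,y,164,180) for y in(-82,-127,-130)])
from workcell import robot
f=robot.grab_frame('scene')
a=cv2.resize(f['color'][140:340,200:400],None,fx=3,fy=3,interpolation=cv2.INTER_CUBIC)
cv2.imwrite('pics/e.png',a)"
```

```text
t 13.2 rail [-51.  -64.2 162.9] yaw -179.9 F [-0.3 -0.4 -0.1] w -0.2 tilt [-0.003  0.    -1.   ]
[-1, -18, -1] [0, 0, 0]
[-1, -63, -1] [0, 0, 0]
[-1, -66, -1] [0, 0, 0]
```

View pics/e.png

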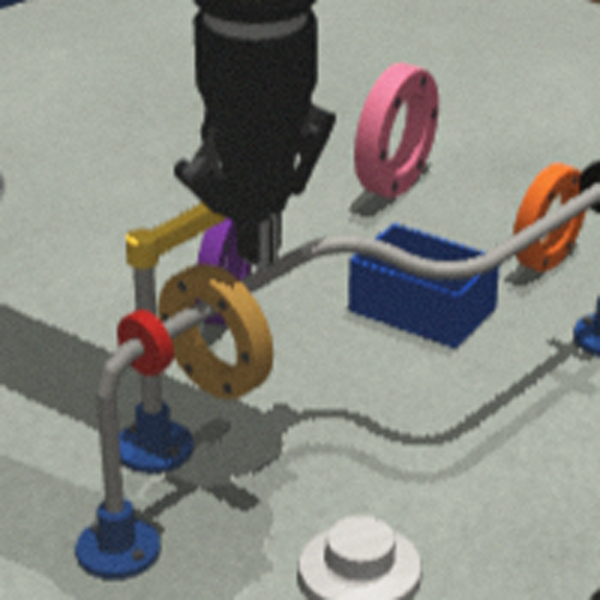

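The ring, at crop (215,330), hangs on the last leg just ahead of the shut fingers. Push it slowly towards the stop.

Emit:
carry_out(increments=[{"dp": [-1,-10,0],"twist": [0,0,0],"grip": 0},{"dp": [-1,-15,0],"twist": [0,0,0],"grip": 0},{"dp": [-1,-20,0],"twist": [0,0,0],"grip": 0},{"dp": [-1,-25,0],"twist": [0,0,0],"grip": 0},{"dp": [-1,-30,0],"twist": [0,0,0],"grip": 0},{"dp": [-1,-35,0],"twist": [0,0,0],"grip": 0},{"dp": [-1,-40,0],"twist": [0,0,0],"grip": 0},{"dp": [-1,-45,0],"twist": [0,0,0],"grip": 0},{"dp": [-1,-50,0],"twist": [0,0,0],"grip": 0},{"dp": [-1,-54,0],"twist": [0,0,0],"grip": 0},{"dp": [-1,-58,0],"twist": [0,0,0],"grip": 0},{"dp": [-1,-58,0],"twist": [0,0,0],"grip": 0}])

```text
time: 14.45
tcp_pos: [0.5315, -0.0393, 0.1641]
orientation: [[-0.995, -0.099, -0.0], [-0.099, 0.995, -0.001], [0.0, -0.001, -1.0]]
force: [-0.3, 0.3, -0.0]
gripper_width: -0.0001
grip_force: 0.0
```

Emit:
carry_out(increments=[{"dp": [0,-2,0],"twist": [0,0,0],"grip": 0},{"dp": [0,-4,0],"twist": [0,0,0],"grip": 0},{"dp": [0,-4,0],"twist": [0,0,0],"grip": 0}])

```text
time: 14.75
tcp_pos: [0.5318, -0.0426, 0.1641]
orientation: [[-0.995, -0.1, -0.0], [-0.1, 0.995, -0.0], [0.0, -0.0, -1.0]]
force: [-0.3, 0.8, 1.1]
gripper_width: -0.0001
grip_force: 0.2
```

```bash
python3 -c "
from plan import *
plan([(-50,y,164,180) for y in(-127,-130)])"
```

```text
t 14.75 rail [ -48.9 -126.1  164.1] yaw -179.8 F [-0.3  0.8  1.1] w -0.1 tilt [-0. -0. -1.]
[1, -1, 0] [0, 0, 0]
[1, -4, 0] [0, 0, 0]
```

Emit:
carry_out(increments=[{"dp": [0,-2,0],"twist": [0,0,0],"grip": 0},{"dp": [0,-4,0],"twist": [0,0,0],"grip": 0},{"dp": [0,-4,0],"twist": [0,0,0],"grip": 0}])

```text
time: 15.05
tcp_pos: [0.5323, -0.0466, 0.1642]
orientation: [[-0.995, -0.1, -0.0], [-0.1, 0.995, -0.0], [0.0, -0.0, -1.0]]
force: [-0.5, 0.7, -1.0]
gripper_width: 0.0002
grip_force: 0.2
```

```bash
python3 -c "
from plan import *
plan([(-50,y,164,180) for y in(-127,-130)])
from workcell import robot
f=robot.grab_frame('scene')
a=cv2.resize(f['color'][200:320,210:310],None,fx=5,fy=5,interpolation=cv2.INTER_CUBIC)
cv2.imwrite('pics/f.png',a)"
```

```text
t 15.05 rail [ -48.9 -130.2  164.2] yaw -179.9 F [-0.5  0.7 -1. ] w 0.2 tilt [-0. -0. -1.]
[1, 3, 0] [0, 0, 0]
[1, 0, 0] [0, 0, 0]
```

View pics/f.png

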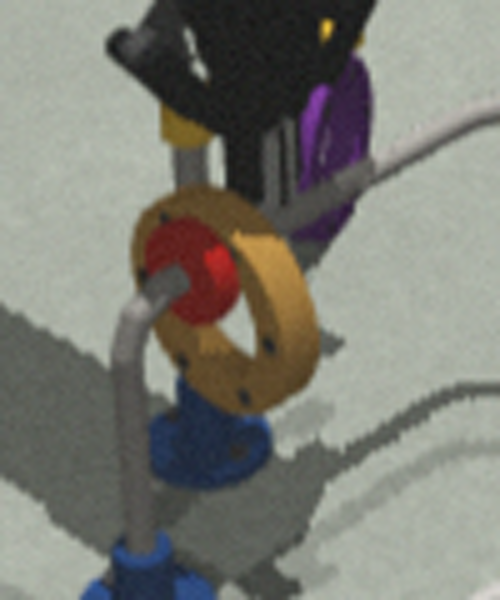

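The ring, at crop (228,300), is nearly on the red stop at crop (190,270), but there's no contact force yet. I'll creep further.

Emit:
carry_out(increments=[{"dp": [0,-2,0],"twist": [0,0,0],"grip": 0},{"dp": [0,-3,0],"twist": [0,0,0],"grip": 0},{"dp": [0,-3,0],"twist": [0,0,0],"grip": 0}])

```text
time: 15.4
tcp_pos: [0.5325, -0.0478, 0.1643]
orientation: [[-0.995, -0.101, -0.001], [-0.101, 0.995, 0.002], [0.0, 0.002, -1.0]]
force: [-1.1, 4.7, 1.1]
gripper_width: 0.0001
grip_force: 2.4
```

Emit:
carry_out(increments=[{"dp": [0,-2,0],"twist": [0,0,0],"grip": 0},{"dp": [0,-3,0],"twist": [0,0,0],"grip": 0},{"dp": [0,-3,0],"twist": [0,0,0],"grip": 0}])

```text
time: 15.7
tcp_pos: [0.5324, -0.0482, 0.1643]
orientation: [[-0.995, -0.103, -0.001], [-0.103, 0.995, 0.005], [0.001, 0.005, -1.0]]
force: [-2.1, 9.8, 2.4]
gripper_width: 0.0002
grip_force: 5.0
```

Contact: the arm stopped at rail y ≈ -132 with 10 N. Now back off, raise and return to the keeper handle.

Emit:
carry_out(increments=[{"dp": [0,4,0],"twist": [0,0,0],"grip": 0},{"dp": [0,10,0],"twist": [0,0,0],"grip": 0},{"dp": [0,15,-30],"twist": [0,0,0],"grip": 0},{"dp": [0,15,-75],"twist": [0,0,0],"grip": 0},{"dp": [0,15,-115],"twist": [0,0,0],"grip": 60},{"dp": [10,35,-115],"twist": [0,0,8],"grip": 60},{"dp": [20,50,-115],"twist": [0,0,16],"grip": 60},{"dp": [30,65,-115],"twist": [0,0,24],"grip": 60},{"dp": [40,80,-115],"twist": [0,0,32],"grip": 60},{"dp": [50,95,-115],"twist": [0,0,40],"grip": 60},{"dp": [60,110,-115],"twist": [0,0,48],"grip": 60},{"dp": [65,113,-115],"twist": [0,0,56],"grip": 60}])

```text
time: 16.9
tcp_pos: [0.4564, 0.0549, 0.2795]
orientation: [[-0.636, 0.771, 0.001], [0.771, 0.636, -0.002], [-0.002, -0.001, -1.0]]
force: [0.4, -0.0, 0.5]
gripper_width: 0.0601
grip_force: 0.0
```

```bash
python3 -c "
from plan import *
plan([K(1.59,275),K(1.59,185)])
from workcell import robot
f=robot.grab_frame('scene')
print([proj(f,r2w(p,[-.05+.046*c,-.142,.128+.046*s]))[0].round(0).tolist() for c,s in((1,0),(0,1),(0,-1))])
a=cv2.resize(f['color'][180:340,200:400],None,fx=4,fy=4,interpolation=cv2.INTER_CUBIC)[:600]
cv2.imwrite('pics/g.png',a)"
```

```text
t 16.9 rail [-114.5  -21.8  279.5] yaw 123.9 F [ 0.4 -0.   0.5] w 60.1 tilt [ 0.001 -0.002 -1.   ]
[3, 3, 5] [0, 0, 33]
[3, 3, 95] [0, 0, 33]
[[274.0, 267.0], [256.0, 237.0], [258.0, 276.0]]
```

View pics/g.png

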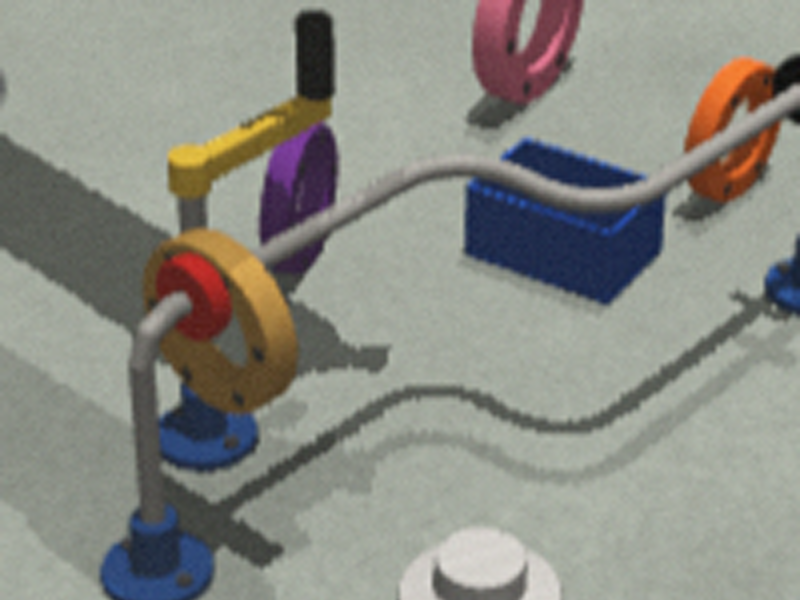

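The ring is home: its rear right rim is at pixel (274,266), which matches the prediction for y=-142. The keeper is still open. Next I take the handle, in two stages.

Emit:
carry_out(increments=[{"dp": [3,3,0],"twist": [0,0,8],"grip": 60},{"dp": [3,3,0],"twist": [0,0,16],"grip": 60},{"dp": [3,3,0],"twist": [0,0,25],"grip": 60},{"dp": [3,3,0],"twist": [0,0,33],"grip": 60},{"dp": [3,3,0],"twist": [0,0,33],"grip": 60},{"dp": [3,3,35],"twist": [0,0,33],"grip": 60},{"dp": [3,3,65],"twist": [0,0,33],"grip": 60},{"dp": [3,3,85],"twist": [0,0,33],"grip": 60},{"dp": [3,3,95],"twist": [0,0,33],"grip": 26},{"dp": [3,3,95],"twist": [0,0,33],"grip": 26},{"dp": [3,3,95],"twist": [0,0,33],"grip": 26},{"dp": [3,3,95],"twist": [0,0,33],"grip": 26}], grip_force=20)

```text
time: 18.15
tcp_pos: [0.4581, 0.0579, 0.1853]
orientation: [[-0.118, 0.993, 0.001], [0.993, 0.118, -0.001], [-0.001, 0.001, -1.0]]
force: [-0.4, -0.1, -1.0]
gripper_width: 0.0259
grip_force: 0.2
```

```bash
python3 -c "
from plan import *
plan([K(t,185) for t in np.linspace(1.6,.15,13)[1:]])"
```

```text
t 18.15 rail [-112.6  -18.9  185.3] yaw 91.2 F [-0.4 -0.1 -1. ] w 25.9 tilt [ 0.001 -0.001 -1.   ]
[0, 9, 0] [0, 0, 6]
[-2, 20, 0] [0, 0, 13]
[-5, 31, 0] [0, 0, 20]
[-9, 41, 0] [0, 0, 27]
[-15, 50, 0] [0, 0, 34]
[-22, 59, 0] [0, 0, 41]
[-30, 67, 0] [0, 0, 48]
[-38, 74, 0] [0, 0, 55]
[-48, 80, 0] [0, 0, 62]
[-58, 84, 0] [0, 0, 69]
[-68, 88, 0] [0, 0, 76]
[-79, 90, 0] [0, 0, 83]
```

Emit:
carry_out(increments=[{"dp": [0,9,0],"twist": [0,0,6],"grip": 26},{"dp": [-2,20,0],"twist": [0,0,13],"grip": 26},{"dp": [-5,31,0],"twist": [0,0,20],"grip": 26},{"dp": [-9,41,0],"twist": [0,0,27],"grip": 26},{"dp": [-15,50,0],"twist": [0,0,34],"grip": 26},{"dp": [-22,59,0],"twist": [0,0,41],"grip": 26},{"dp": [-30,67,0],"twist": [0,0,48],"grip": 26},{"dp": [-38,74,0],"twist": [0,0,55],"grip": 26},{"dp": [-48,80,0],"twist": [0,0,62],"grip": 26},{"dp": [-58,84,0],"twist": [0,0,69],"grip": 26},{"dp": [-68,88,0],"twist": [0,0,76],"grip": 26},{"dp": [-79,90,0],"twist": [0,0,83],"grip": 26}])

```text
time: 19.35
tcp_pos: [0.5571, -0.0098, 0.1853]
orientation: [[0.972, 0.233, 0.002], [0.233, -0.972, 0.001], [0.002, -0.0, -1.0]]
force: [1.0, 1.3, -0.1]
gripper_width: 0.026
grip_force: 0.6
```

```bash
python3 -c "
from plan import *
plan([K(t,185) for t in (.07,0,-.05)])"
```

```text
t 19.35 rail [-20.6 -96.  185.3] yaw 7.9 F [ 1.   1.3 -0.1] w 26.0 tilt [ 0.002  0.001 -1.   ]
[-1, 8, 0] [0, 0, 4]
[-1, 14, 0] [0, 0, 8]
[-2, 19, 0] [0, 0, 11]
```

Emit:
carry_out(increments=[{"dp": [-1,8,0],"twist": [0,0,4],"grip": 26},{"dp": [-1,14,0],"twist": [0,0,8],"grip": 26},{"dp": [-1,17,0],"twist": [0,0,8],"grip": 26},{"dp": [-1,19,0],"twist": [0,0,8],"grip": 26},{"dp": [-1,19,0],"twist": [0,0,8],"grip": 26}])

```text
time: 19.85
tcp_pos: [0.56, -0.0281, 0.1849]
orientation: [[0.995, 0.102, 0.001], [0.102, -0.995, 0.0], [0.001, -0.0, -1.0]]
force: [0.2, 2.0, 0.4]
gripper_width: 0.0261
grip_force: 0.6
```

Emit:
carry_out(increments=[{"dp": [0,2,0],"twist": [0,0,0],"grip": 26},{"dp": [0,4,0],"twist": [0,0,0],"grip": 26},{"dp": [0,4,0],"twist": [0,0,0],"grip": 26}])

```text
time: 20.15
tcp_pos: [0.5601, -0.0282, 0.1848]
orientation: [[0.995, 0.104, 0.001], [0.104, -0.995, 0.005], [0.001, -0.005, -1.0]]
force: [-0.9, 8.4, 1.9]
gripper_width: 0.0258
grip_force: 4.1
```

The arm has stopped moving at 8 N, so the keeper is at its closed limit. Release, rise, and verify.

Emit:
carry_out(increments=[{"dp": [0,-3,0],"twist": [0,0,0],"grip": 45},{"dp": [0,-3,0],"twist": [0,0,0],"grip": 45},{"dp": [0,-3,0],"twist": [0,0,0],"grip": 45},{"dp": [0,-3,-30],"twist": [0,0,0],"grip": 45},{"dp": [0,-3,-70],"twist": [0,0,0],"grip": 45},{"dp": [0,-3,-115],"twist": [0,0,0],"grip": 45},{"dp": [-30,-20,-130],"twist": [0,0,0],"grip": 45},{"dp": [-30,-60,-130],"twist": [0,0,0],"grip": 45},{"dp": [-30,-100,-130],"twist": [0,0,0],"grip": 45},{"dp": [-30,-100,-130],"twist": [0,0,0],"grip": 45}])

```text
time: 21.15
tcp_pos: [0.5189, 0.0704, 0.3152]
orientation: [[0.994, 0.109, 0.001], [0.109, -0.994, 0.001], [0.002, -0.001, -1.0]]
force: [0.9, 0.9, 0.6]
gripper_width: 0.045
grip_force: 0.0
```

```bash
python3 -c "
from plan import *
from workcell import robot
f=robot.grab_frame('scene')
a=cv2.resize(f['color'][190:340,200:350],None,fx=4,fy=4,interpolation=cv2.INTER_CUBIC)
for th,c in((0,(0,255,0)),(.12,(255,0,255))):
    q=proj(f,r2w(p,[-.112+.098*np.cos(th),-.11+.098*np.sin(th),.176]))[0]
    cv2.circle(a,(int((q[0]-200)*4),int((q[1]-190)*4)),3,c,-1)
cv2.imwrite('pics/h.png',a)"
```

```text
(no output)
```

View pics/h.png

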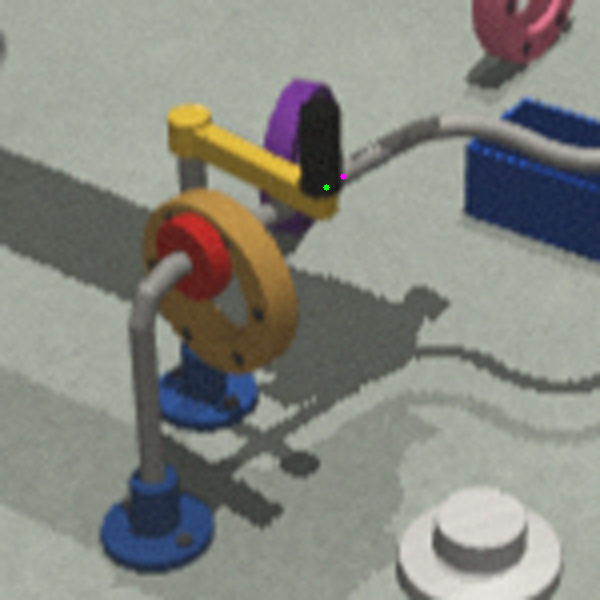

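The keeper's end, at crop (328,195), is on the 0 rad marker, and the ring at crop (230,285) is against the red stop. Handing in.

```bash
python3 -c "
from workcell import robot
print(robot.close_job())"
```

```text
the job is handed in; nothing more can be done
None
```

The ring is home against the red stop with the keeper closed behind it, and the job was handed in at about 21 s; the last picture confirms this, but the hand-in returned no verdict.

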